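# Lower the bench lamp to its next hole

### The job

Lower the blue bench lamp by exactly one hole: press the red sprung button on top of its mast until the tube starts to slide, lift off the button while the pin is between the two holes, then push the tube down gently on the round plate around the button, feeling for the next hole, until the pin snaps in and the button pops up. Then bear down on the plate with about 20 N for half a second to prove that the lock holds (never more than 35 N on the lamp at any time), and let go. Do not go past that hole, and leave everything else on the bench where it is.

Things in the scene. Friction and masses are not known exactly. Their poses are not given: they have to be found in the camera images.
- lamp: Bench lamp, fixed to the bench. Origin: centre of the underside of its round dark base (144 mm across), on the mast axis, z up. The upright mast tube (18 mm thick, plate and red button on its head) slides down into a sleeve whose top is 170 mm above the bench. The pin stops the tube hard in a hole, with 2 mm of play either way
- shade (a point): centre of the lower rim of the blue conical shade (120 mm across, 90 mm high), on an arm that reaches 150 mm along the lamp's +y, 28 mm below the plate's top; arm and shade move with the mast
- first_hole (a point): first hole, in the +x face of the sleeve, 155 mm above the bench; at the start the brass locking pin (8 mm thick, carried by the mast) stands out of it. The next hole is 29 to 47 mm lower: nominally 38, but the lower sleeve was drilled out of place by an unmeasured amount. A third hole 36 mm further down is the wrong one. Between the first two is plain wall
- plate_top (a point): centre of the top face of the round flat aluminium plate (76 mm across, 12 mm thick) at the head of the mast, about 300 mm above the bench at the start; the red button stands up in its middle; the flat ring around it, 13 to 36 mm from the axis, is free to push on; z up
- button_top (a point): centre of the top of the red button, 18 mm across, 12 mm above the plate when up, 3.5 mm when fully in; moves with it. Spring: 3 N to start, 6.6 N fully in. Let go between holes it stays sunk, because the wall holds the pin in, and it pops up when the pin finds a hole. Held down, it lets the pin pass over holes
- button (a joint): how far the button is pressed in, m: 0 up, 0.0085 fully in. The pin is coupled to it and withdraws by as much; 0.007 is needed to clear a hole. About 0.007 while the pin rides on the wall between holes, 0 when the pin is out through a hole
- mast (a joint): how far the tube has slid down from the first hole, m: about 0 at the start, grows downward; near 0.038 (0.027 to 0.049) in the next hole. Free of a hole it slides with 4 to 10 N of push and stays where it is left
- bearing: steel bearing ring, 72 mm across, 18 mm high, lying on the bench below the lamp shade; bystander, origin at the centre of its underside
- piston: aluminium piston standing on the bench, 60 mm across, 52 mm high; bystander, origin at the centre of its underside
- sprocket: dark steel sprocket lying flat, 92 mm across the teeth, its hub 20 mm high; bystander, origin at the centre of its underside
- spanner: steel spanner 150 mm long lying on the bench; bystander, origin at the centre of its underside
- driver: screwdriver with yellow handle, 190 mm long, lying on the left; bystander, origin at the centre of its underside
- oil: green oil bottle with black cap, 60 mm across, 140 mm high, on the left; bystander, origin at the centre of its underside
- mug: white mug, 76 mm across, 85 mm high, on the right; bystander, origin at the centre of its underside

How it is judged:
By the outcome, as a careful person would: the job done as asked, in the order asked, and still so for the second after the job is handed in, with the robot touching nothing.
It also fails if it takes over 45 s, if anything falls off the work surface, if the arm or the gripper's body presses on something with over 40 N, if the wrist force passes 120 N, or if a joint passes its speed limit or range.

### The arm

A 7-joint arm with a two-finger parallel gripper is mounted at the origin on the work surface. World frame = base frame: x ahead of the robot, y to its left, z up, the work surface at z = 0. Lengths are in m, angles in rad, forces in N, time in s.
With the tool pointing down it reaches from about 0.425 to 0.925 m from the base axis. Payload 6.8 kg.
Tool frame: the origin (TCP) lies at the centre of the arm's flange, where the gripper is bolted on; the fingertips stand 173 mm ahead of it and the grasp point (between the pads) lies 155 mm ahead of it (finger_overhang is the distance from the TCP to the fingertips, in m); y points along the fingers, z is the direction in which the jaws open and shut, and the axes are right-handed (so a half turn about y gives the same grasp; the last joint's range is limited). The gripper opens to 85 mm and grips with 20 to 120 N. Pads are 22 mm wide; open, the fingers measure 114 mm over their backs; the gripper's body (76 mm by 85 mm) begins 54 mm behind the grasp point. The pads swing forward as they close: fully open they stand 13 mm farther back than shut.
Start: joints at [-1.243, 0.477, 0.022, 1.555, -0.011, 1.109, -0.083], TCP at [0.285, 0.612, 0.405] pointing down, gripper open.
Joint ranges: [-2.96, 2.96], [-0.34, 2.1], [-1.41, 1.46], [0.24, 2.44], [-1.37, 4.51], [0.17, 1.92], [-2.96, 2.96]. Speed limits (rad/s): [2.39, 2.39, 3.14, 3.14, 3.14, 3.14, 3.14].

### API

Orientations are given as a rotation vector (axis times angle).
In Python, from bench import get_obs, grab_frame, hand_in, finger_overhang gives the robot as it stands. The module is installed in compiled form; this text tells all that it offers.
- The arm moves only by the shell command python3 -m jog 'ROWS' [FORCE]. ROWS is JSON, a list of rows, each a list of 3 entries, a list of its own where there are three numbers: the shift along the tool's x, y, z in cm, then the turn about the tool's y in rad, then the gripper command: -1 is fully open, 1 is shut, values between are in proportion. In form: [[[x, y, z], twist, gripper], ...]. A call has 1 to 10 rows; each row is the pose to reach, as a shift and turn from the pose commanded when the call began, along the tool's axes at that moment; what a row does not reach only later rows make up. A row lasts 1/8 s, in which the tool goes at most 62.5 mm and 10.7 degrees, less where a joint would pass 70% of its speed; a pose out of reach is approached as far as the arm can. A call with a gripper value outside its range is refused whole. The fingers move at their own pace and stop on an object; FORCE is the grip in N (left out, the last holds). Time passes only in rows, so rows that repeat a pose let the fingers close. It gives the time, the measured TCP pose, the force and the opening at its end, in the units of the state.
- get_obs(): the state, without advancing time (a new reading comes with each control period).
- grab_frame(name): name is "scene" or "top"; returns a dict with "image" (480x640x3 uint8, blue, green, red), "fx", "fy", "cx", "cy" (pixels), "origin" and "rotation" of the camera in the world. Camera axes: x right, y up, looking along -z (the intrinsics and any distortion apply to the point x, -y, -z); pixel columns grow to the right and rows downward; lengths in m; the calibration is good to about 2 mm. A picture is of the moment at which its call begins. There is no depth.
- hand_in(): hands the job in, once; it reports no verdict.
The state is a dict: "clock": time; "joints": joint angles; "qvel": joint speeds; "tau": joint torques, N m; "tcp_pos": TCP position; "orientation": TCP orientation; "contact_force": force on the tool from outside, world axes, zero at the start; "moment": the same for the moment, N m; "grip_width": finger opening in m.
Only numpy, scipy, OpenCV 4.12 (cv2) and the standard library are available. Lean on these libraries where they do the work, as an engineer would, in place of code of your own. Each camera call takes 0.05 s, during which the arm holds its last target.

## Working session

There is one attempt and no reset: what is moved stays moved. The work goes in short steps, Python scripts to look and compute and a shell command to move; the robot and the scene stay as the last step left them, time stands still between calls to the robot, and variables do not carry over. Pictures are saved under pics/ and viewed, and the job is handed in when it is done.

```bash
mkdir -p pics
python3 - <<'E'
from bench import *
import cv2
o=get_obs(); print(o, finger_overhang)
for n in("scene","top"):
    f=grab_frame(n); cv2.imwrite(f"pics/{n}0.png",f["image"]); print(n,{k:v for k,v in f.items() if k!="image"})
E
```

```text
{'clock': 0.0, 'joints': array([-1.24308044,  0.47778805,  0.02236087,  1.55643004, -0.01149033,
        1.10929236, -0.08306147]), 'qvel': array([-0.00137223,  0.00075754, -0.00048259,  0.00016028, -0.00035995,
       -0.00070022, -0.0002208 ]), 'tau': array([ 1.38913429e-04, -5.96446502e+01,  1.60784382e+00, -2.81194371e+01,
        1.24342006e-02,  9.24818247e-03, -5.29479180e-06]), 'tcp_pos': array([0.28484125, 0.61166033, 0.40374297]), 'orientation': array([-1.54542276,  0.34203417, -0.34165723]), 'contact_force': array([ 0.91097654,  0.08569072, -0.59715585]), 'moment': array([ 0.02222984, -0.00769593, -0.03000632]), 'grip_width': 0.08552859482698714} 0.1734
scene {'fx': 570.7588166523143, 'fy': 570.7588166523143, 'cx': 318.31847741562495, 'cy': 236.5643907940945, 'origin': array([1.18259854, 1.08880299, 1.11502003]), 'rotation': array([0.31931991, 1.21663235, 2.38317691])}
top {'fx': 590.622945407002, 'fy': 590.622945407002, 'cx': 314.67712626926823, 'cy': 245.37947024404102, 'origin': array([ 0.36114556, -0.01982731,  1.47109743]), 'rotation': array([ 0.12678621, -0.11718495, -1.59751996])}
```

View pics/scene0.png

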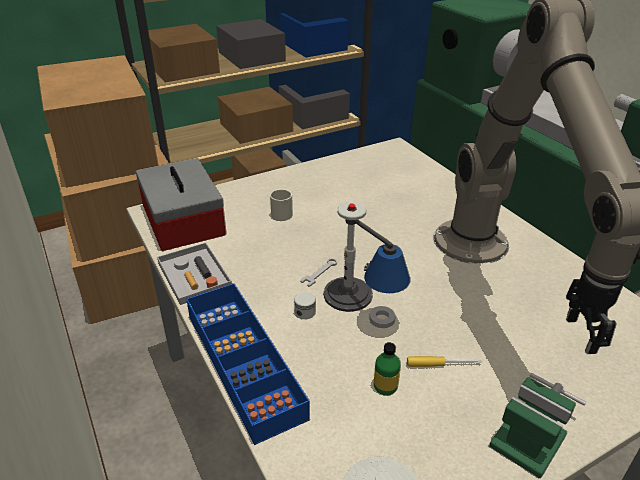

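View pics/top0.png

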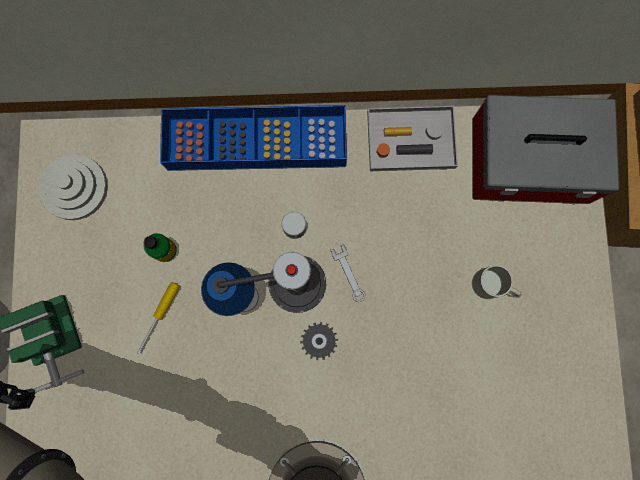

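Run:
```python
import cv2
a=cv2.imread("pics/scene0.png")[190:330,290:430]; b=cv2.imread("pics/top0.png")[230:330,190:350]
cv2.imwrite("pics/s0c.png",cv2.resize(a,None,fx=4,fy=4,interpolation=2)); cv2.imwrite("pics/t0c.png",cv2.resize(b,None,fx=5,fy=5,interpolation=2))
```

```text
(no output)
```

View pics/s0c.png

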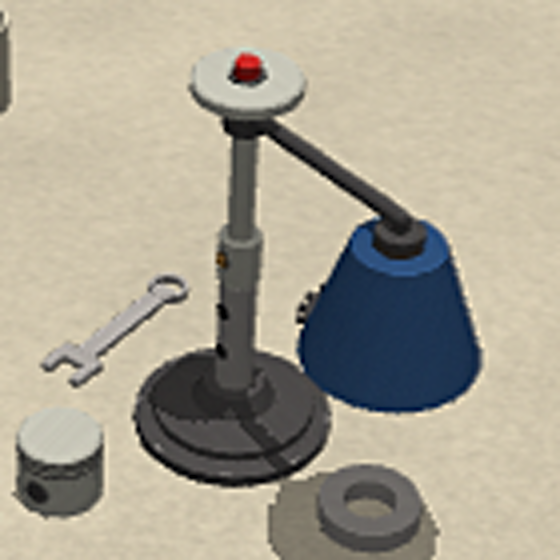

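View pics/t0c.png

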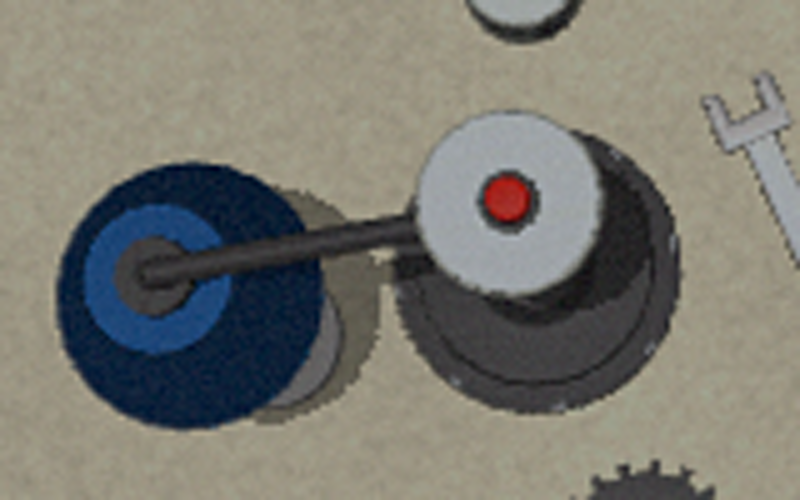

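```bash
cat > h.py <<'E'
import numpy as np
from scipy.spatial.transform import Rotation as R
from scipy.optimize import least_squares
C={"scene":(570.7588,318.3185,236.5644,[1.18259854,1.08880299,1.11502003],[0.31931991,1.21663235,2.38317691]),
"top":(590.6229,314.6771,245.3795,[0.36114556,-0.01982731,1.47109743],[0.12678621,-0.11718495,-1.59751996])}
def proj(n,p):
    f,cx,cy,o,r=C[n]; q=R.from_rotvec(r).inv().apply(np.array(p)-o)
    return np.array([cx+f*q[0]/-q[2],cy+f*-q[1]/-q[2]])
def tri(a,b):
    s=least_squares(lambda p:np.r_[proj("scene",p)-a,proj("top",p)-b],[.5,0,.2]); return s.x,s.fun
def onz(n,uv,z):
    return least_squares(lambda p:proj(n,[p[0],p[1],z])-uv,[.5,0]).x
E
python3 - <<'E'
from h import *
P,r=tri([351.9,209.8],[291.9,270.3]); print("plate",P,r)
B,r=tri([351.7,204.5],[291.2,269.6]); print("button",B,r)
print("top only", onz("top",[291.9,270.3],.30),onz("scene",[351.9,209.8],.30))
# base: top ellipse centre at ~ (538,272)/5
print("base",onz("top",[190+538/5,230+272/5],.012))
Sh=onz("top",[190+190/5,230+296/5],.18); print("shade",Sh)
b=P[:2]; 
print("dir y", np.arctan2(*(Sh-b)[::-1]))
# holes
for th in (0,):
  yv=(Sh-b)/np.linalg.norm(Sh-b); xv=np.array([yv[1],-yv[0]])
  for off in(.013,):
    for z in np.arange(.05,.161,.015): print(round(z,3),(proj("scene",[*(b+xv*off),z])-[290,190])*4)
E
```

```text
plate [0.49504349 0.03220558 0.29393949] [-0.50462572 -0.06350087 -0.21565183  0.32224405]
button [0.49515852 0.03243355 0.31044335] [-0.05523278 -0.0069848  -0.02342379  0.03502663]
top only [0.49498696 0.03149241] [0.49912066 0.04089232]
base [0.49238532 0.03083378]
shade [0.47136938 0.17765216]
dir y 1.7321497377992339
0.05 [218.87416557 370.23386667]
0.065 [219.53260124 354.17408601]
0.08 [220.19818211 337.94002834]
0.095 [220.8710251  321.52884135]
0.11 [221.55124974 304.93761017]
0.125 [222.23897816 288.16335561]
0.14 [222.93433521 271.20303238]
0.155 [223.63744855 254.05352727]
```

Run:
```python
import cv2
a=cv2.imread("pics/scene0.png")[244:292,330:366]
cv2.imwrite("pics/s0h.png",cv2.resize(a,None,fx=12,fy=12,interpolation=0))
```

```text
(no output)
```

View pics/s0h.png

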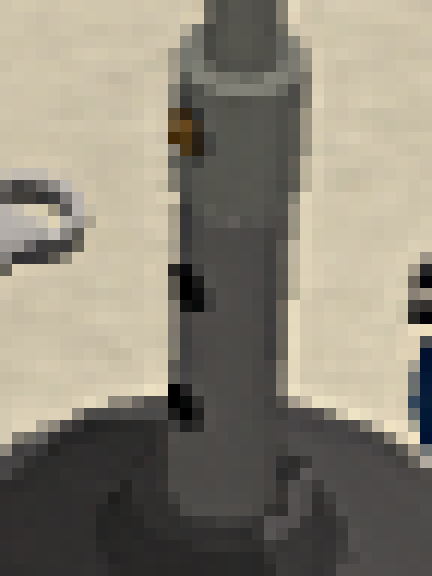

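```bash
cat >> h.py <<'E'
from bench import get_obs
def st():
    o=get_obs(); M=R.from_rotvec(o["orientation"]).as_matrix()
    print("t",o["clock"],"tcp",o["tcp_pos"].round(4),"F",o["contact_force"].round(2),"M",o["moment"].round(2),"w",round(o["grip_width"],4)); return o,M
E
python3 - <<'E'
from h import *
o,M=st(); print(M.round(4))
tgt=np.array([.495,.0325,.58]); print("shift cm",(M.T@(tgt-o["tcp_pos"])*100).round(2))
d=np.array([1.18-.495,1.089-.032]); print("cam azim",np.degrees(np.arctan2(d[1],d[0])),"z az",np.degrees(np.arctan2(M[1,2],M[0,2])))
E
```

```text
t 0.1 tcp [0.2848 0.6117 0.4038] F [-0.12  0.4  -0.27] M [ 0.02 -0.01 -0.01] w 0.0854
[[ 9.066e-01 -6.000e-04  4.221e-01]
 [-4.221e-01 -1.600e-03  9.066e-01]
 [ 2.000e-04 -1.000e+00 -1.700e-03]]
shift cm [ 43.5  -17.54 -43.66]
cam azim 57.05431934724435 z az 65.03342320658444
```

```bash
python3 -m jog '[[[0,-6,0],0.17,1],[[0,-12,0],0.34,1],[[0,-17.5,0],0.51,1],[[5,-17.5,-5],0.68,1],[[10,-17.5,-10],0.85,1],[[14,-17.5,-14],1.02,1],[[18,-17.5,-18],1.19,1],[[22,-17.5,-22],1.36,1],[[26,-17.5,-26],1.53,1],[[30,-17.5,-30],1.57,1]]' 40
python3 - <<'E'
from h import *
o,M=st(); print(M.round(4),o["joints"].round(2))
tgt=np.array([.495,.0325,.55]); print("shift cm",(M.T@(tgt-o["tcp_pos"])*100).round(2))
E
```

```text
clock: 1.35
tcp_pos: [0.4305, 0.2113, 0.5795]
orientation: [-0.97, 1.524, -1.524]
contact_force: [0.6, 0.2, 0.2]
grip_width: 0.0001
t 1.35 tcp [0.4305 0.2113 0.5795] F [0.57 0.18 0.22] M [ 0.02 -0.03 -0.  ] w 0.0001
[[-4.239e-01 -4.000e-04  9.057e-01]
 [-9.057e-01  1.000e-04 -4.239e-01]
 [ 0.000e+00 -1.000e+00 -4.000e-04]] [-1.05 -0.    0.47  1.78  0.    1.37 -1.02]
shift cm [13.45  2.94 13.42]
```

```bash
python3 -m jog '[[[4,0,4],0.13,1],[[8,0,8],0.13,1],[[11,0,11],0.13,1],[[13.4,0,13.4],0.13,1],[[13.4,2.5,13.4],0.13,1],[[13.4,4,13.4],0.13,1],[[13.4,4,13.4],0.13,1]]'
python3 - <<'E'
from h import *; from bench import grab_frame
import cv2
o,M=st(); print(M.round(4),o["joints"].round(2))
for n,(x,y,w,h) in {"scene":(280,130,160,120),"top":(210,190,160,120)}.items():
    f=grab_frame(n)["image"]; cv2.imwrite(f"pics/{n}1.png",cv2.resize(f[y:y+h,x:x+w],None,fx=5,fy=5,interpolation=2))
print("tip proj",proj("scene",o["tcp_pos"]-[0,0,.1734]),proj("top",o["tcp_pos"]-[0,0,.1734]))
E
```

```text
clock: 2.22
tcp_pos: [0.4948, 0.036, 0.5385]
orientation: [-0.89, 1.612, -1.612]
contact_force: [-0.3, 0.1, 0.2]
grip_width: 0.0001
t 2.225 tcp [0.4948 0.036  0.5385] F [-0.28  0.08  0.19] M [ 0.01 -0.03  0.01] w 0.0001
[[-5.345e-01 -2.700e-03  8.452e-01]
 [-8.452e-01 -9.000e-04 -5.345e-01]
 [ 2.200e-03 -1.000e+00 -1.800e-03]] [-0.83  0.06  0.68  1.82 -0.04  1.28 -0.71]
tip proj [353.30757983 187.04196412] [287.90964698 266.57148437]
```

View pics/scene1.png

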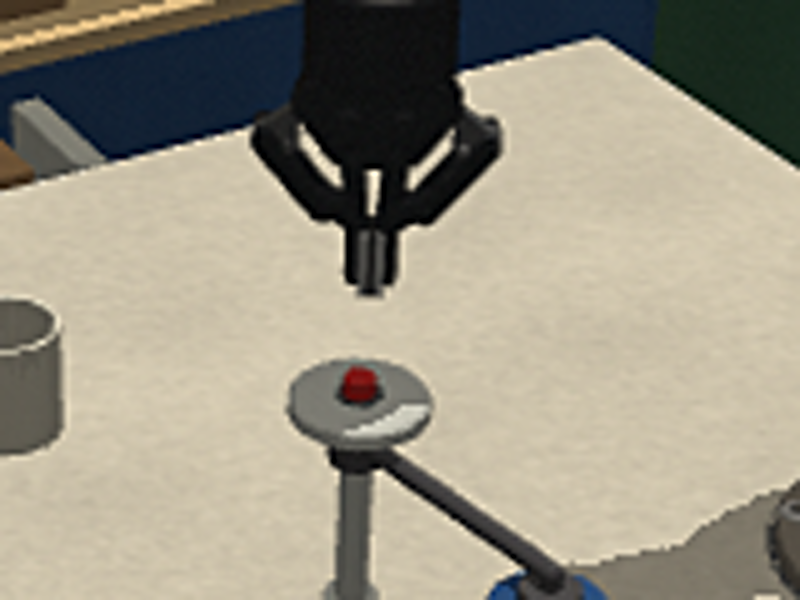

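View pics/top1.png

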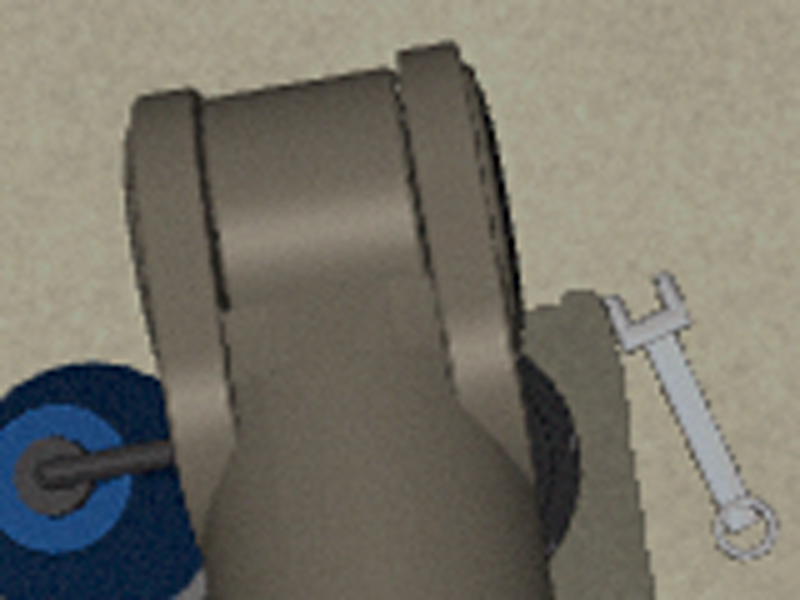

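```bash
python3 -m jog '[[[0,2,0],0,1],[[0,3.5,0],0,1],[[0,4.2,0],0,1],[[0,4.2,0],0,1],[[0,4.2,0],0,1]]'
python3 - <<'E'
from h import *; from bench import grab_frame
import cv2
o,M=st(); print(M.round(4))
for n,(x,y,w,h) in {"scene":(310,160,80,60)}.items():
    f=grab_frame(n)["image"]; cv2.imwrite(f"pics/{n}2.png",cv2.resize(f[y:y+h,x:x+w],None,fx=10,fy=10,interpolation=2))
print("tip proj",proj("scene",o["tcp_pos"]-[0,0,.1734]))
E
```

```text
clock: 2.95
tcp_pos: [0.4955, 0.0353, 0.4983]
orientation: [-0.886, 1.612, -1.612]
contact_force: [0.8, 0.2, 0.2]
grip_width: -0.0002
t 2.95 tcp [0.4955 0.0353 0.4983] F [0.75 0.16 0.17] M [ 0.01 -0.   -0.06] w -0.0002
[[-5.355e-01  9.000e-04  8.446e-01]
 [-8.446e-01  3.000e-04 -5.355e-01]
 [-7.000e-04 -1.000e+00  6.000e-04]]
tip proj [352.32212406 200.3645613 ]
```

View pics/scene2.png

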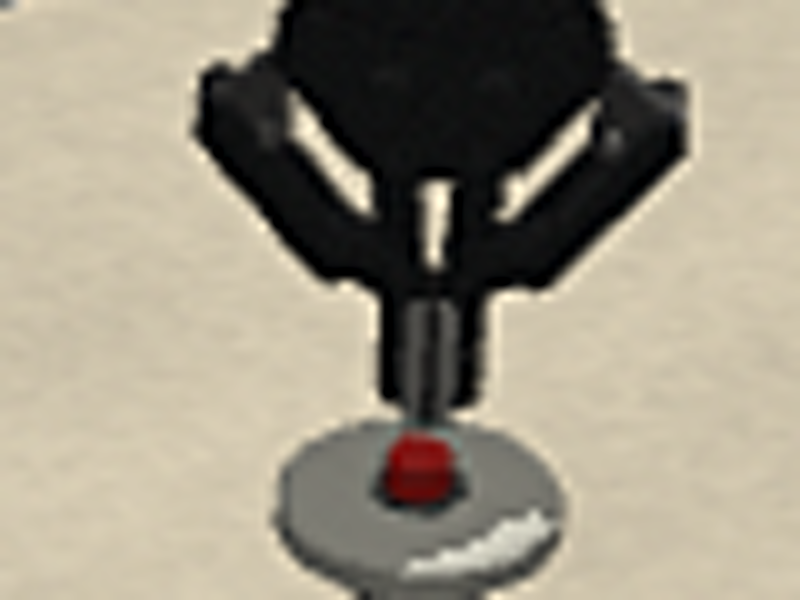

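```bash
python3 -m jog '[[[0.2,0.3,0.13],0,1],[[0.2,0.6,0.13],0,1],[[0.2,0.9,0.13],0,1],[[0.2,1.1,0.13],0,1],[[0.2,1.3,0.13],0,1],[[0.2,1.3,0.13],0,1]]'
python3 - <<'E'
from h import *
st()
E
```

```text
clock: 3.75
tcp_pos: [0.4954, 0.0329, 0.4848]
orientation: [-0.887, 1.612, -1.612]
contact_force: [-2.1, -0.4, 3.3]
grip_width: 0.0002
t 3.75 tcp [0.4954 0.0329 0.4848] F [-2.09 -0.43  3.31] M [-0.    0.32 -0.03] w 0.0002
```

```bash
python3 -m jog '[[[0,0.15,0],0,1],[[0,0.3,0],0,1],[[0,0.45,0],0,1],[[0,0.6,0],0,1],[[0,0.7,0],0,1],[[0,0.8,0],0,1],[[0,0.9,0],0,1],[[0,0.9,0],0,1]]'
python3 - <<'E'
from h import *
st()
E
```

```text
clock: 4.75
tcp_pos: [0.4954, 0.0329, 0.4759]
orientation: [-0.886, 1.612, -1.612]
contact_force: [-2.4, -0.2, 5.7]
grip_width: -0.0002
t 4.75 tcp [0.4954 0.0329 0.4759] F [-2.36 -0.23  5.66] M [0.01 0.6  0.  ] w -0.0002
```

```bash
python3 -m jog '[[[0,0.1,0],0,1],[[0,0.2,0],0,1],[[0,0.35,0],0,1],[[0,0.5,0],0,1],[[0,0.5,0],0,1]]'
python3 - <<'E'
from h import *; from bench import grab_frame
import cv2
o,M=st()
x,y,w,h=(310,180,80,60)
f=grab_frame("scene")["image"]; cv2.imwrite(f"pics/scene3.png",cv2.resize(f[y:y+h,x:x+w],None,fx=10,fy=10,interpolation=2))
E
```

```text
clock: 5.38
tcp_pos: [0.4954, 0.033, 0.4709]
orientation: [-0.886, 1.612, -1.612]
contact_force: [-2.2, 0.8, 6.3]
grip_width: 0.0001
t 5.375 tcp [0.4954 0.033  0.4709] F [-2.24  0.82  6.32] M [ 0.04  0.53 -0.02] w 0.0001
```

View pics/scene3.png

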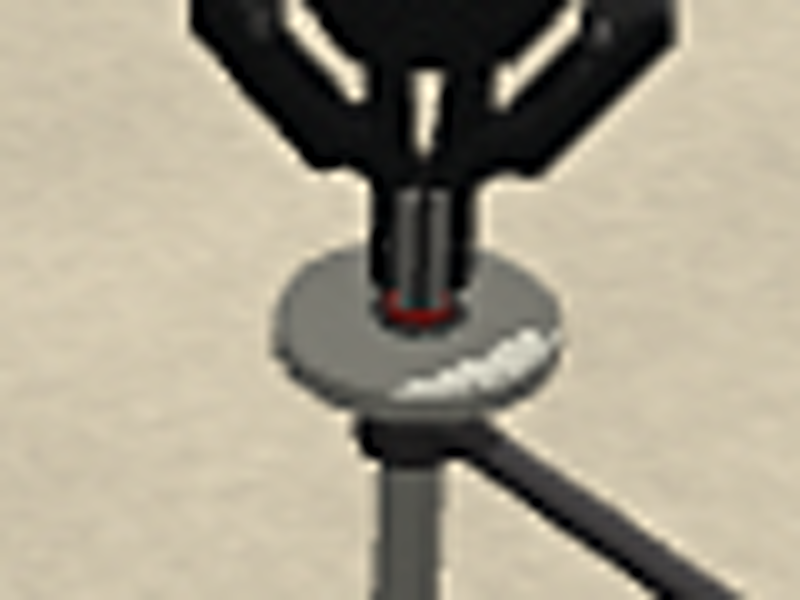

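```bash
python3 -m jog '[[[0,0.2,0],0,1],[[0,0.4,0],0,1],[[0,0.6,0],0,1],[[0,0.8,0],0,1],[[0,0.9,0],0,1],[[0,0.9,0],0,1]]'
python3 - <<'E'
from h import *
st()
E
```

```text
clock: 6.18
tcp_pos: [0.4954, 0.0329, 0.4619]
orientation: [-0.886, 1.612, -1.612]
contact_force: [-2.2, 0.3, 6.5]
grip_width: 0.0002
t 6.175 tcp [0.4954 0.0329 0.4619] F [-2.19  0.31  6.45] M [0.02 0.54 0.08] w 0.0002
```

```bash
python3 -m jog '[[[0,-1,0],0,1],[[0,-3,0],0,1],[[0,-4,0],0,0.11],[[0,-4,0],0,0.11],[[0,-4,0],0,0.11],[[0,-4,0],0,0.11]]'
python3 - <<'E'
from h import *; from bench import grab_frame
import cv2
o,M=st()
x,y,w,h=(300,165,120,90)
f=grab_frame("scene")["image"]; cv2.imwrite(f"pics/scene4.png",cv2.resize(f[y:y+h,x:x+w],None,fx=6,fy=6,interpolation=2))
E
```

```text
clock: 6.92
tcp_pos: [0.4951, 0.033, 0.5011]
orientation: [-0.888, 1.612, -1.612]
contact_force: [-1.0, 0.6, 0.5]
grip_width: 0.0378
t 6.925 tcp [0.4951 0.033  0.5011] F [-0.96  0.63  0.5 ] M [-0.02 -0.04  0.01] w 0.0378
```

View pics/scene4.png

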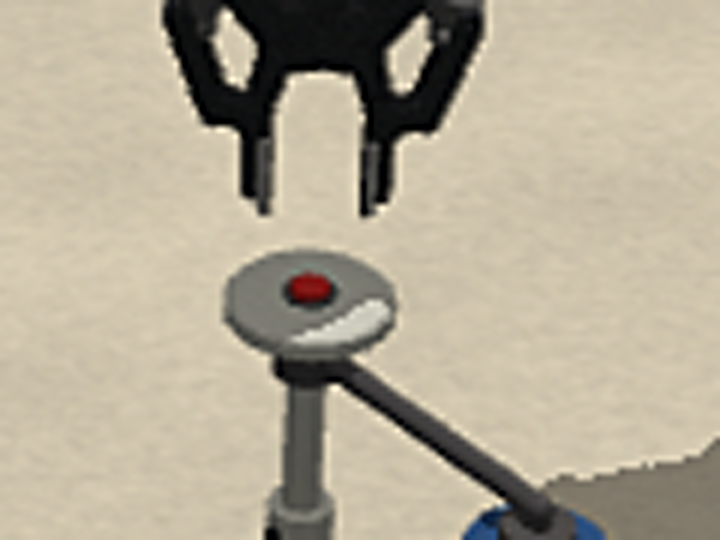

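```bash
python3 -m jog '[[[0,1.5,0],0,0.11],[[0,3,0],0,0.11],[[0,4,0],0,0.11],[[0,4,0],0,0.11]]'
python3 - <<'E'
from h import *; from bench import grab_frame
import cv2
o,M=st()
x,y,w,h=(310,180,80,60)
f=grab_frame("scene")["image"]; cv2.imwrite(f"pics/scene5.png",cv2.resize(f[y:y+h,x:x+w],None,fx=10,fy=10,interpolation=2))
print((proj("scene",o["tcp_pos"]-[0,0,.17])-[x,y])*10)
E
```

```text
clock: 7.48
tcp_pos: [0.495, 0.033, 0.4605]
orientation: [-0.889, 1.613, -1.613]
contact_force: [-0.1, -0.5, 0.7]
grip_width: 0.038
t 7.475 tcp [0.495  0.033  0.4605] F [-0.1  -0.51  0.68] M [-0.01 -0.01 -0.03] w 0.038
[415.05542454 309.58153413]
```

View pics/scene5.png

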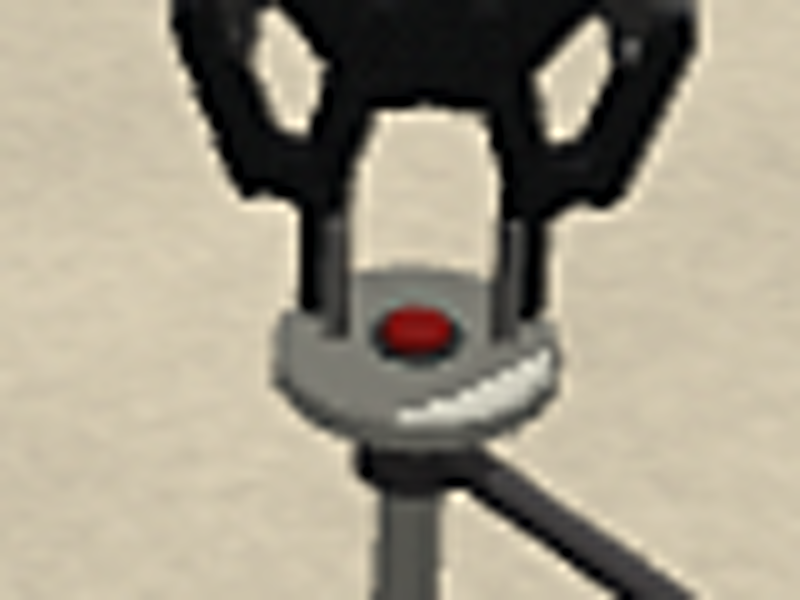

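```bash
python3 -m jog '[[[0,0.15,0],0,0.11],[[0,0.3,0],0,0.11],[[0,0.45,0],0,0.11],[[0,0.6,0],0,0.11],[[0,0.7,0],0,0.11],[[0,0.8,0],0,0.11],[[0,0.8,0],0,0.11]]'
python3 - <<'E'
from h import *
st()
E
```

```text
clock: 8.4
tcp_pos: [0.4954, 0.0328, 0.4546]
orientation: [-0.886, 1.612, -1.611]
contact_force: [-3.5, -0.9, 8.3]
grip_width: 0.0382
t 8.4 tcp [0.4954 0.0328 0.4546] F [-3.52 -0.86  8.25] M [-0.05  0.72  0.01] w 0.0382
```

```bash
python3 -m jog '[[[0,0.1,0],0,0.11],[[0,0.2,0],0,0.11],[[0,0.3,0],0,0.11],[[0,0.4,0],0,0.11],[[0,0.5,0],0,0.11],[[0,0.6,0],0,0.11]]'
python3 - <<'E'
from h import *
st()
E
```

```text
clock: 9.15
tcp_pos: [0.4954, 0.0328, 0.4487]
orientation: [-0.886, 1.612, -1.611]
contact_force: [-4.2, 0.5, 9.1]
grip_width: 0.038
t 9.15 tcp [0.4954 0.0328 0.4487] F [-4.16  0.5   9.1 ] M [-0.07  0.88 -0.03] w 0.038
```

```bash
python3 -m jog '[[[0,0.1,0],0,0.11],[[0,0.2,0],0,0.11],[[0,0.3,0],0,0.11],[[0,0.4,0],0,0.11],[[0,0.5,0],0,0.11],[[0,0.5,0],0,0.11]]'
python3 - <<'E'
from h import *
st()
E
```

```text
clock: 9.9
tcp_pos: [0.4954, 0.0328, 0.4436]
orientation: [-0.886, 1.612, -1.611]
contact_force: [-3.7, -0.5, 9.0]
grip_width: 0.0381
t 9.9 tcp [0.4954 0.0328 0.4436] F [-3.67 -0.51  8.99] M [-0.03  0.75  0.01] w 0.0381
```

```bash
python3 -m jog '[[[0,0.05,0],0,0.11],[[0,0.1,0],0,0.11],[[0,0.15,0],0,0.11],[[0,0.2,0],0,0.11],[[0,0.25,0],0,0.11],[[0,0.3,0],0,0.11]]'
python3 - <<'E'
from h import *
st()
E
```

```text
clock: 10.65
tcp_pos: [0.4954, 0.0328, 0.4407]
orientation: [-0.886, 1.612, -1.611]
contact_force: [-3.2, 0.6, 10.2]
grip_width: 0.0379
t 10.65 tcp [0.4954 0.0328 0.4407] F [-3.25  0.65 10.16] M [-0.05  0.87  0.01] w 0.0379
```

```bash
python3 -m jog '[[[0,0.05,0],0,0.11],[[0,0.1,0],0,0.11],[[0,0.15,0],0,0.11],[[0,0.2,0],0,0.11],[[0,0.25,0],0,0.11],[[0,0.3,0],0,0.11]]'
python3 - <<'E'
from h import *
st()
E
```

```text
clock: 11.4
tcp_pos: [0.4954, 0.0328, 0.4377]
orientation: [-0.886, 1.612, -1.611]
contact_force: [-3.9, 0.3, 9.9]
grip_width: 0.0381
t 11.4 tcp [0.4954 0.0328 0.4377] F [-3.89  0.31  9.91] M [-0.08  0.85 -0.01] w 0.0381
```

```bash
python3 -m jog '[[[0,0.05,0],0,0.11],[[0,0.1,0],0,0.11],[[0,0.15,0],0,0.11],[[0,0.2,0],0,0.11],[[0,0.25,0],0,0.11]]'
python3 - <<'E'
from h import *
st()
E
```

```text
clock: 12.02
tcp_pos: [0.4954, 0.0328, 0.4352]
orientation: [-0.886, 1.612, -1.611]
contact_force: [-4.3, 0.3, 9.5]
grip_width: 0.0382
t 12.025 tcp [0.4954 0.0328 0.4352] F [-4.28  0.29  9.46] M [-0.07  0.89  0.  ] w 0.0382
```

Mast ≈ 34.5 mm. Continue.

```bash
python3 -m jog '[[[0,0.05,0],0,0.11],[[0,0.1,0],0,0.11],[[0,0.15,0],0,0.11],[[0,0.2,0],0,0.11],[[0,0.25,0],0,0.11]]'
python3 - <<'E'
from h import *
st()
E
```

```text
clock: 12.65
tcp_pos: [0.4954, 0.0328, 0.4327]
orientation: [-0.886, 1.613, -1.611]
contact_force: [-3.6, -0.2, 9.6]
grip_width: 0.038
t 12.65 tcp [0.4954 0.0328 0.4327] F [-3.59 -0.22  9.6 ] M [-0.06  0.87 -0.03] w 0.038
```

```bash
python3 -m jog '[[[0,0.05,0],0,0.11],[[0,0.1,0],0,0.11],[[0,0.15,0],0,0.11],[[0,0.2,0],0,0.11],[[0,0.2,0],0,0.11]]'
python3 - <<'E'
from h import *; from bench import grab_frame
import cv2
o,M=st()
x,y,w,h=(310,190,80,60)
f=grab_frame("scene")["image"]; cv2.imwrite(f"pics/scene6.png",cv2.resize(f[y:y+h,x:x+w],None,fx=10,fy=10,interpolation=2))
E
```

```text
clock: 13.28
tcp_pos: [0.4954, 0.0329, 0.4306]
orientation: [-0.886, 1.612, -1.611]
contact_force: [-3.1, 0.6, 8.3]
grip_width: 0.0382
t 13.275 tcp [0.4954 0.0329 0.4306] F [-3.14  0.6   8.25] M [-0.04  0.75  0.07] w 0.0382
```

View pics/scene6.png

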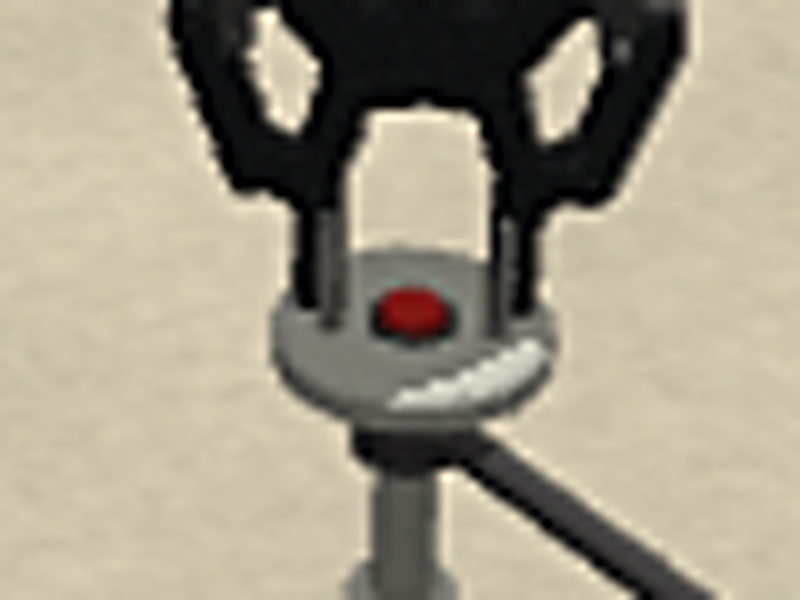

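```bash
python3 -m jog '[[[0,0.05,0],0,0.11],[[0,0.1,0],0,0.11],[[0,0.15,0],0,0.11],[[0,0.2,0],0,0.11],[[0,0.2,0],0,0.11]]'
python3 - <<'E'
from h import *
st()
E
```

```text
clock: 13.95
tcp_pos: [0.4954, 0.0328, 0.4285]
orientation: [-0.886, 1.612, -1.611]
contact_force: [-3.4, -0.7, 9.5]
grip_width: 0.0379
t 13.95 tcp [0.4954 0.0328 0.4285] F [-3.41 -0.68  9.54] M [-0.11  0.74  0.  ] w 0.0379
```

```bash
python3 -m jog '[[[0,0.05,0],0,0.11],[[0,0.1,0],0,0.11],[[0,0.15,0],0,0.11],[[0,0.2,0],0,0.11],[[0,0.2,0],0,0.11]]'
python3 - <<'E'
from h import *
st()
E
```

```text
clock: 14.58
tcp_pos: [0.4955, 0.0329, 0.4263]
orientation: [-0.886, 1.612, -1.612]
contact_force: [-2.8, -0.2, 5.9]
grip_width: 0.0378
t 14.575 tcp [0.4955 0.0329 0.4263] F [-2.83 -0.18  5.9 ] M [-0.05  0.42 -0.04] w 0.0378
```

Force dropped to 5.9 N: the pin may have snapped. Look.

Run:
```python
from h import *; from bench import grab_frame
import cv2
o,M=st()
x,y,w,h=(310,190,80,60)
f=grab_frame("scene")["image"]; cv2.imwrite(f"pics/scene7.png",cv2.resize(f[y:y+h,x:x+w],None,fx=10,fy=10,interpolation=2))
```

```text
t 14.575 tcp [0.4955 0.0329 0.4263] F [-2.83 -0.18  5.9 ] M [-0.05  0.42 -0.04] w 0.0378
```

View pics/scene7.png

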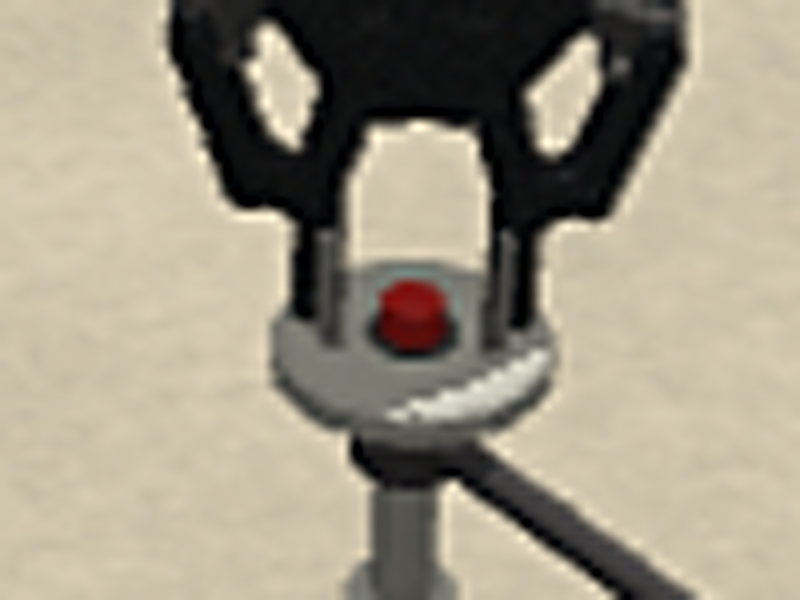

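The button has popped up (red top at ~(413,300) in the crop). Now I bear down in steps.

```bash
python3 -m jog '[[[0,0.05,0],0,0.11],[[0,0.1,0],0,0.11],[[0,0.15,0],0,0.11],[[0,0.2,0],0,0.11],[[0,0.2,0],0,0.11]]'
python3 - <<'E'
from h import *
st()
E
```

```text
clock: 15.25
tcp_pos: [0.4955, 0.0329, 0.4243]
orientation: [-0.886, 1.612, -1.612]
contact_force: [-2.6, -0.2, 6.0]
grip_width: 0.0382
t 15.25 tcp [0.4955 0.0329 0.4243] F [-2.63 -0.16  5.97] M [-0.05  0.37 -0.04] w 0.0382
```

```bash
python3 -m jog '[[[0,0.05,0],0,0.11],[[0,0.1,0],0,0.11],[[0,0.1,0],0,0.11]]'
python3 - <<'E'
from h import *
st()
E
```

```text
clock: 15.62
tcp_pos: [0.4955, 0.0329, 0.4233]
orientation: [-0.886, 1.612, -1.612]
contact_force: [-2.1, -0.4, 6.5]
grip_width: 0.0381
t 15.625 tcp [0.4955 0.0329 0.4233] F [-2.09 -0.41  6.48] M [-0.05  0.43 -0.03] w 0.0381
```

```bash
python3 -m jog '[[[0,0.05,0],0,0.11],[[0,0.1,0],0,0.11],[[0,0.1,0],0,0.11]]'
python3 - <<'E'
from h import *; from bench import grab_frame
import cv2
o,M=st()
x,y,w,h=(310,190,80,60)
f=grab_frame("scene")["image"]; cv2.imwrite(f"pics/scene8.png",cv2.resize(f[y:y+h,x:x+w],None,fx=10,fy=10,interpolation=2))
E
```

```text
clock: 16.0
tcp_pos: [0.4956, 0.0328, 0.423]
orientation: [-0.886, 1.613, -1.611]
contact_force: [-4.8, -0.5, 13.1]
grip_width: 0.038
t 16.0 tcp [0.4956 0.0328 0.423 ] F [-4.76 -0.49 13.13] M [-0.08  1.11 -0.05] w 0.038
```

View pics/scene8.png

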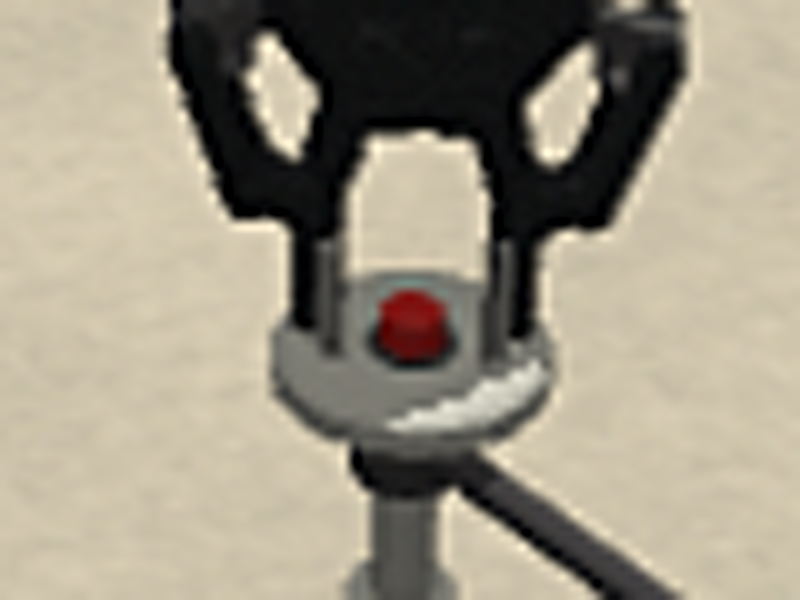

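```bash
python3 -m jog '[[[0,0.04,0],0,0.11],[[0,0.08,0],0,0.11],[[0,0.08,0],0,0.11]]'
python3 - <<'E'
from h import *
st()
E
```

```text
clock: 16.42
tcp_pos: [0.4956, 0.0327, 0.4228]
orientation: [-0.885, 1.613, -1.611]
contact_force: [-7.4, -0.5, 18.9]
grip_width: 0.0381
t 16.425 tcp [0.4956 0.0327 0.4228] F [-7.42 -0.52 18.88] M [-0.13  1.62  0.02] w 0.0381
```

```bash
python3 -m jog '[[[0,0.02,0],0,0.11],[[0,0.02,0],0,0.11],[[0,0.02,0],0,0.11]]'; python3 -m jog '[[[0,0,0],0,0.11],[[0,0,0],0,0.11],[[0,0,0],0,0.11]]'
python3 - <<'E'
from h import *
st()
E
```

```text
clock: 16.8
tcp_pos: [0.4956, 0.0327, 0.4228]
orientation: [-0.885, 1.613, -1.611]
contact_force: [-8.5, -0.6, 20.9]
grip_width: 0.0376
clock: 17.18
tcp_pos: [0.4956, 0.0326, 0.4228]
orientation: [-0.885, 1.613, -1.611]
contact_force: [-7.9, 0.2, 21.4]
grip_width: 0.0382
t 17.175 tcp [0.4956 0.0326 0.4228] F [-7.91  0.25 21.4 ] M [-0.12  1.84 -0.03] w 0.0382
```

Held at about 20 N for 0.75 s with no travel. One more short hold for margin, then lift straight off.

```bash
python3 -m jog '[[[0,0,0],0,0.11],[[0,0,0],0,0.11],[[0,-0.2,0],0,0.11],[[0,-0.6,0],0,0.11],[[0,-2,0],0,0.11],[[0,-5,0],0,0.11],[[0,-9,0],0,0.11],[[0,-12,0],0,0.11],[[0,-12,0],0,0.11],[[0,-12,0],0,0.11]]'
python3 - <<'E'
from h import *; from bench import grab_frame
import cv2
o,M=st()
f=grab_frame("scene")["image"]; cv2.imwrite("pics/scene9.png",f)
cv2.imwrite("pics/scene9c.png",cv2.resize(f[190:330,290:430],None,fx=4,fy=4,interpolation=2))
cv2.imwrite("pics/top9.png",grab_frame("top")["image"])
E
```

```text
clock: 18.42
tcp_pos: [0.4951, 0.0329, 0.5404]
orientation: [-0.887, 1.612, -1.612]
contact_force: [0.1, -0.5, -0.7]
grip_width: 0.0378
t 18.425 tcp [0.4951 0.0329 0.5404] F [ 0.08 -0.48 -0.74] M [ 0.02 -0.01 -0.01] w 0.0378
```

View pics/scene9c.png

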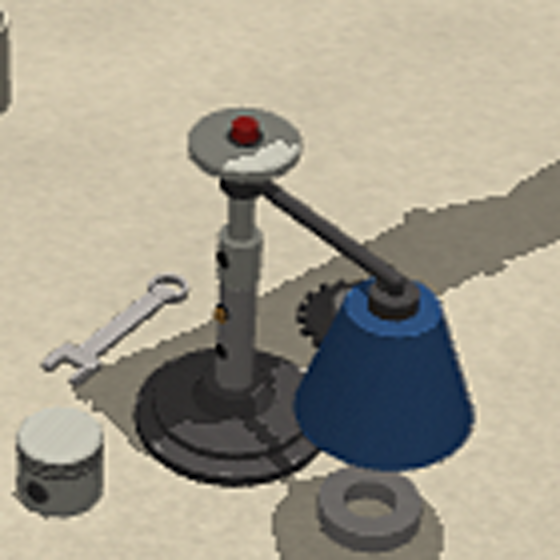

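View pics/scene9.png

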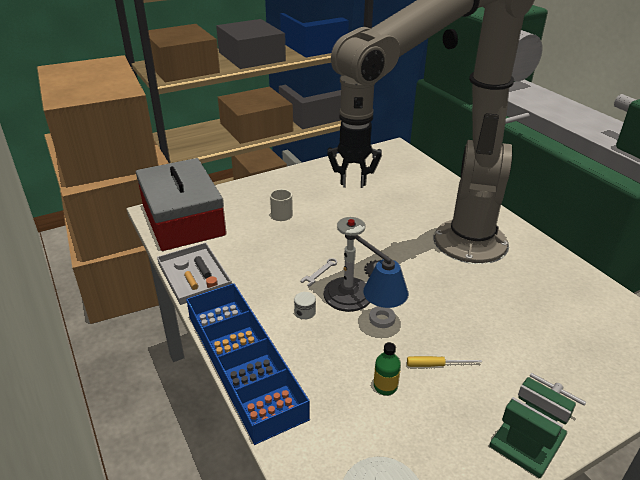

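The brass pin now stands in the second hole, at (221,313) in the crop. Holes 1 and 3 are empty and dark, the button is up, and the bystanders haven't moved. The arm is clear of the lamp.

```bash
python3 -c "from bench import hand_in; print(hand_in())"
```

```text
the job is handed in; nothing more can be done
None
```

The lamp is one hole lower and locked, and I handed the job in at about 18.5 s.

- **Unlocking:** I pressed the button with the closed fingertips until the tube had slid about 15 mm. Then I lifted off, and a picture showed the button staying sunk between the holes.
- **Finding the hole:** I pushed the plate down with the two fingers on either side of the button, at about 8–10 N. The push force dropped and the button popped up at roughly 43 mm of slide. The tube moved about 3 mm more within the pin's play and stopped hard, at about 47 mm.
- **Proving the lock:** I held about 19–21 N vertically for around a second. The tube did not move. The highest reading I saw was 21.4 N vertically, about 23 N in total with a sideways part of about 8 N. These are end-of-move readings, so a brief peak in between would not show.
- **Last checks:** After letting go, the scene picture shows the pin in the second hole, with the first and third holes empty and the button up. The other items visible in it look unmoved, and the contact force is about zero. I saved a final top view but did not look at it.

The slide distances are estimates from the arm's height. The hard stop at about 47 mm is inside the given range (27 to 49 mm), and no check failed or disagreed.

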